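Pull down the mirror-cabinet flap with the hook pole

TASK

Take the wooden-handled hook pole from its rest, hook it into the ring on the mirror cabinet's flap and pull the flap fully down to its stop; use the hook, keep the gripper itself off the flap. Then lay the pole back in its rest as you found it. Do not knock the lamp that hangs in front of the flap, and leave the things on the shelf and counter standing where they are.

Things in the scene. Friction and masses are not known exactly. Their poses are not given: they have to be found in the camera images.
- pole_grip (a point): Hook pole, 169 mm long, 120 g: wooden grip 110 mm long, flat-sided, 20 mm wide (y) and 24 mm high (z), then a 7 mm steel rod with a hook at its end. This point: middle of the grip, 15 mm at most from the centre of mass. x along the pole towards the hook, z opposite to the hook's prong (up when the pole lies in its rest, prong hanging down).
- hook_throat (a point): Middle of the hook's prong, at (110, 0, -16) mm from the middle of the grip in the pole's axes; same axes. The rod's axis reaches x = 110 mm, then the 7 mm thick prong goes square down (-z) to z = -36 mm. To pull, the ring's near wire lies behind this point, on its -x side, under the rod.
- rest_seat (a point): Where the middle of the grip lies in the pole's grey rest, 50 mm above the counter. x along the rest to the hook's side, z up. The fixed rest: plate 140 x 60 x 8 mm, two saddles 92 mm apart along x, each 12 mm long, with floors 38 mm up, slots 28 mm wide flaring above, tops 73 mm up. Between them 80 mm of the grip is free for the fingers.
- flap (a joint): Opening angle of the flap in rad: 0 shut (upright), 0.70 fully open at its stop (leaning 40 degrees towards the robot). Stiff hinge: it stays where it is left; about 2 to 3 N at the ring move it.
- flap_hinge (a point): Middle of the flap's level hinge at its lower edge, 190 mm above the counter. The flap (mirror in white frame, 276 mm wide, 178 high, 10 thick) turns with these axes: z up along the flap, x from its front into the cabinet, y along the hinge to the left. Opening turns it about -y: its top comes to -x and down.
- ring_eye (a point): Centre of the hole of the steel pull ring, at (-39, 0, 135) mm from the hinge in the flap's axes; same axes. The ring is rigid on the flap and stands square out from its face, so the hole's axis is the flap's z (vertical when shut). Wire 7 mm thick, hole 37 mm, outside 51 mm; the near wire's centre lies 22 mm to -x of this point.
- lamp: Mirror lamp fixed above and in front of the flap: aluminium bar 300 mm long, 38 mm deep, underside 423 mm above the counter, from x = -159 to -121 mm in this frame, on two thin arms 240 mm apart. Origin on the counter below the middle of the cabinet's front face; x into the cabinet, z up.
- canister: Chrome swab canister on the shelf, 71 mm diameter, 83 mm high; origin at the centre of its underside.
- tub: Orange hair-tie tub on the shelf, 78 mm diameter, 55 mm high; origin at the centre of its underside.
- ring_dish: White ceramic ring dish on the shelf, 92 mm diameter, 19 mm high; origin at the centre of its underside.
- tweezers: Steel tweezers lying on the shelf, 105 mm long, 8 mm high; origin at the centre of the underside.
- soap_bottle: Green soap pump bottle on the counter, 62 mm diameter, 165 mm high; origin at the centre of its underside.
- mug: Blue toothbrush cup on the counter, 74 mm diameter, 90 mm high; origin at the centre of its underside.
- cream_jar: White cream jar on the counter, 68 mm diameter, 50 mm high; origin at the centre of its underside.
- hook_tip (a point): Tip of the prong, curled back 4 mm, at (106, 0, -43) mm from the middle of the grip in the pole's axes (centre of the round end, radius 3.5 mm).
- cabinet_foot (a point): Point on the counter below the middle of the cabinet's front face; x into the cabinet, z up; fixed. Case 300 mm wide, 130 mm deep, from 175 to 380 mm above the counter. Below it a white shelf 520 mm wide, from x = -80 to 120 mm, top 50 mm above the counter, between two chrome posts.
Mind the look-alikes: they are no part of the job. Of the things that look like the part that bears pole_grip, the middle-sized one is meant.

How it is judged:
On the way, in this order (a step that is already met when the one before it is completed fails the run):
1. the hook's prong is inside the ring while the flap is still up (middle of the prong within 25 mm of the ring's centre, flap under 0.3 rad) (distance between hook_throat and ring_eye below 0.025 m and value of joint flap below 0.3 rad), for 0.05 s.
2. the flap is pulled down to its stop (over 0.65 rad) (value of joint flap above 0.65 rad), for 0.2 s.
At the end, for the whole second after the job is handed in: The flap is at its stop (over 0.65 rad), and the pole lies still in its rest as before: middle of the grip within 15 mm of its seat, in line with the rest within 0.12 rad, hook at the same end and hanging down (within 0.2 rad) (value of joint flap above 0.65 rad and distance between pole_grip and rest_seat below 0.015 m and angle between the x axis of pole_grip and the x axis of rest_seat, either way round below 0.12 rad and angle between pole_grip's own z axis and vertical below 0.2 rad and x of hook_throat in the frame of rest_seat above 0.08 m and linear speed of pole below 0.02 m/s); the robot touches nothing.
It fails at once if the gripper or arm pushes on the flap (over 3 N) (contact force between any of the fingers, the arm and flap above 3 N).
It fails at once if the lamp is knocked (over 6 N) (contact force between anything else and lamp above 6 N).
It fails at once if a thing on the shelf or counter is moved over 20 mm (distance of any of canister, tub, ring_dish, tweezers, soap_bottle, mug, cream_jar from where it was at the start of the episode above 0.02 m).
It fails at once if a thing on the shelf or counter is tipped over (angle between any of canister, tub, soap_bottle, mug's own z axis and vertical above 0.5 rad).
It also fails if it takes over 59 s, if anything falls off the work surface, if the arm or the gripper's body presses on something with over 40 N, if the wrist force passes 120 N, or if a joint passes its speed limit or range.

ROBOT

A 7-joint arm with a two-finger parallel gripper is mounted at the origin on the work surface. World frame = base frame: x ahead of the robot, y to its left, z up, the work surface at z = 0. Lengths are in m, angles in rad, forces in N, time in s.
With the tool pointing down it reaches from about 0.425 to 0.925 m from the base axis. Payload 6.8 kg.
Tool frame: the origin (TCP) lies midway between the tips of the shut fingers; the grasp point (between the pads) lies 19 mm behind it; z points along the fingers, y is the line along which they close (so a half turn about z gives the same grasp; the last joint's range is limited). The gripper opens to 85 mm and grips with 20 to 120 N. Pads are 22 mm wide; open, the fingers measure 114 mm over their backs; the gripper's body (76 mm by 85 mm) begins 54 mm behind the grasp point. The pads swing forward as they close: fully open they stand 13 mm farther back than shut.
Start: joints at [1.218, 0.477, 0.022, 1.555, -0.011, 1.109, -0.083], TCP at [0.164, -0.655, 0.231] pointing down, gripper open.
Joint ranges: [-2.96, 2.96], [-0.34, 2.1], [-1.41, 1.46], [0.24, 2.44], [-1.37, 4.51], [0.17, 1.92], [-2.96, 2.96]. Speed limits (rad/s): [2.39, 2.39, 3.14, 3.14, 3.14, 3.14, 3.14].

INTERFACE

Orientations are given as a rotation vector (axis times angle).
In Python, from bench import r gives the robot as it stands. The module is installed in compiled form; this text tells all that it offers.
- The arm moves only by the tool apply_moves, never from a script. Its argument "rows" is a list of rows, each a list of 6 numbers: the shift along the tool's x, y, z scaled (see below), then the turn, a rotation vector about the tool's x, y, z scaled (see below). A call has 1 to 5 rows; each row is the pose to reach, as a shift and turn from the pose commanded when the call began, along the tool's axes at that moment; what a row does not reach only later rows make up. The controller multiplies each number of a shift by 0.25 m and each number of a turn by 90 degrees. A row lasts 1/8 s, in which the tool goes at most 62.5 mm and 10.7 degrees, less where a joint would pass 70% of its speed; a pose out of reach is approached as far as the arm can. A call with a number of a shift or a turn outside -1 to 1 is refused whole. A call with a gripper value outside its range is refused whole. "claw" is the opening, from 0 (shut) to 1 (fully open), set as the call begins (left out, the last holds). The fingers move at their own pace and stop on an object; "newtons" is the grip in N (left out, the last holds). Time passes only in rows, so rows that repeat a pose let the fingers close. It gives the time, the measured TCP pose, the force, the opening and the grip force at its end, in the units of the state.
- r.get_obs(): the state, without advancing time (a new reading comes with each control period).
- r.grab_frame(name): name is "scene" or "side" or "wrist"; returns a dict with "pixels" (420x560x3 uint8, red, green, blue), "intrinsics" (3x3 intrinsics, pixels), "eye" and "attitude" of the camera in the world. Camera axes: x right, y up, looking along -z (the intrinsics and any distortion apply to the point x, -y, -z); pixel columns grow to the right and rows downward; lengths in m; the calibration is good to about 2 mm. A picture is of the moment at which its call begins. There is no depth.
- r.hand_in(): hands the job in; it is judged then, once.
Trained networks look in a picture, given as the dict that the camera call returned (one of the last four; its "shot" number tells which), for a name from the list of things; names that differ only in an ending like _2 or _b are one class to them, and where a whole thing is asked for, a point or a joint stands for the part that bears it (a point fixed in the world has none). Each returns a list of dicts, best first, with "conf" (0 to 1); they miss things now and then, are a little off and sometimes report something else, mostly with a low value. They report only what shows in the picture. A call takes as long as a camera call. They do not tell look-alikes from the thing itself.
- r.search_frame(picture, thing): "rect" ([left, top, width, height] in pixels, round what is visible of it).
- r.outline_of(picture, thing): "pixels" (420x560 bool, what is visible of it) and "rect" ([left, top, width, height] in pixels, round what is visible of it).
- r.landmark_of(picture, thing): "point" ([column, row] in pixels: a listed point, or the origin of a listed thing).
The state is a dict: "clock": time; "joints": joint angles; "qvel": joint speeds; "tau": joint torques, N m; "tcp_pos": TCP position; "orientation": TCP orientation; "contact_force": force on the tool from outside, world axes, zero at the start; "moment": the same for the moment, N m; "grip_width": finger opening in m; "gripper_force": force on a finger pad.
Only numpy, scipy, OpenCV 4.12 (cv2) and the standard library are available. Lean on these libraries where they do the work, as an engineer would, in place of code of your own. Each camera call takes 0.05 s, during which the arm holds its last target. There are 200 camera calls.

## Working session

There is one attempt and no reset: what is moved stays moved. The work goes in short steps, Python scripts to look and compute and a tool call to move; the robot and the scene stay as the last step left them, time stands still between calls to the robot, and variables do not carry over. Pictures are saved under pics/ and viewed, at most 10 in all, crops included, and the job is handed in when it is done.

Besides the shell and the picture viewer there is one more tool, called after "Call:" as a command line: name --pt "numbers of a row" for each row, then --argument value for the rest. apply_moves: Moves the arm, as the interface text tells. Its arguments: {"type":"object","properties":{"rows":{"type":"array","items":{"type":"array","items":{"type":"number"}}},"claw":{"type":"number"},"newtons":{"type":"number"}},"required":["rows"]}

```bash
mkdir -p pics; cat > h.py <<'E'
import numpy as np,cv2
from scipy.spatial.transform import Rotation as R
from bench import r
def att(p):
    a=np.array(p["attitude"],float)
    return a if a.shape==(3,3) else (R.from_rotvec(a).as_matrix() if a.size==3 else R.from_quat(a).as_matrix())
def ray(p,uv):
    K=np.array(p["intrinsics"]);d=np.linalg.inv(K)@[uv[0],uv[1],1]
    d=att(p)@(d*[1,-1,-1]);return np.array(p["eye"]),d/np.linalg.norm(d)
def atz(p,uv,z):
    e,d=ray(p,uv);return e+d*(z-e[2])/d[2]
def tri(obs):
    A=0;b=0
    for p,uv in obs:
        e,d=ray(p,uv);M=np.eye(3)-np.outer(d,d);A=A+M;b=b+M@e
    x=np.linalg.solve(A,b)
    return x,[np.linalg.norm((np.eye(3)-np.outer(d,d))@(x-e)) for e,d in [ray(p,uv) for p,uv in obs]]
def proj(p,X):
    c=att(p).T@(np.array(X)-p["eye"]);c=c*[1,-1,-1];q=np.array(p["intrinsics"])@c;return q[:2]/q[2]
def save(p,n): cv2.imwrite('pics/'+n,p["pixels"][:,:,::-1])
E
python3 - <<'E'
from h import *
o=r.get_obs();print({k:np.round(v,3) for k,v in o.items()})
P={n:r.grab_frame(n) for n in("scene","side","wrist")}
for n,p in P.items():
    print(n,p.keys(),p["shot"],np.round(p["eye"],3),np.array(p["attitude"]).round(3).tolist(),np.round(p["intrinsics"],1).tolist())
    for t in("pole_grip","hook_throat","hook_tip","rest_seat","flap_hinge","ring_eye","cabinet_foot","lamp"):
        print(t,[(np.round(d["point"],1).tolist(),round(d["conf"],2)) for d in r.landmark_of(p,t)[:4]])
im=np.hstack([P["scene"]["pixels"],P["side"]["pixels"]])
cv2.imwrite('pics/a.png',P["scene"]["pixels"][:,:,::-1]);cv2.imwrite('pics/b.png',P["side"]["pixels"][:,:,::-1])
E
```

```text
{'clock': np.float64(0.0), 'joints': array([ 1.218,  0.478,  0.022,  1.556, -0.012,  1.109, -0.083]), 'qvel': array([ 0.   ,  0.002,  0.   , -0.002, -0.001, -0.001,  0.   ]), 'tau': array([-1.0000e-03, -5.9645e+01,  1.6080e+00, -2.8120e+01,  1.3000e-02,
        1.0000e-02, -0.0000e+00]), 'tcp_pos': array([ 0.163, -0.654,  0.23 ]), 'orientation': array([-3.116e+00, -3.830e-01,  1.000e-03]), 'contact_force': array([-0.237, -0.014,  0.032]), 'moment': array([0.017, 0.024, 0.019]), 'gripper_force': np.float64(0.0), 'grip_width': np.float64(0.085)}
scene dict_keys(['pixels', 'intrinsics', 'eye', 'attitude', 'shot']) 1 [ 0.983 -0.094  1.562] [0.255, 0.21, 1.426] [[545.0, 0.0, 272.8], [0.0, 545.0, 201.5], [0.0, 0.0, 1.0]]
pole_grip [([236.6, 186.3], 0.8), ([165.5, 176.4], 0.62), ([153.3, 215.7], 0.62), ([119.5, 183.7], 0.46)]
hook_throat [([240.5, 141.2], 0.85), ([151.2, 213.0], 0.74), ([102.9, 167.9], 0.59)]
hook_tip [([154.1, 213.5], 0.78), ([255.2, 142.4], 0.77), ([104.7, 165.4], 0.57)]
rest_seat [([167.3, 177.9], 0.74)]
flap_hinge []
ring_eye [([297.5, 234.7], 0.92)]
cabinet_foot []
lam
[... 205 characters left out ...]
4], 0.95), ([230.6, 399.9], 0.79), ([245.5, 275.7], 0.6)]
hook_throat [([276.2, 352.9], 0.7), ([192.6, 267.8], 0.6)]
hook_tip [([272.6, 352.8], 0.93), ([196.1, 257.9], 0.69)]
rest_seat [([234.4, 336.4], 0.97)]
flap_hinge [([339.9, 187.6], 0.64), ([274.8, 351.2], 0.42)]
ring_eye [([326.6, 156.0], 0.85)]
cabinet_foot [([335.3, 238.7], 0.45), ([304.4, 184.4], 0.36), ([326.2, 156.6], 0.15)]
lamp [([340.1, 189.0], 0.62)]
wrist dict_keys(['pixels', 'intrinsics', 'eye', 'attitude', 'shot']) 3 [ 0.24  -0.635  0.374] [-0.266, 0.209, -1.314] [[325.4, 0.0, 280.1], [0.0, 325.4, 210.9], [0.0, 0.0, 1.0]]
pole_grip []
hook_throat []
hook_tip []
rest_seat []
flap_hinge []
ring_eye []
cabinet_foot []
lamp []
```

View pics/a.png

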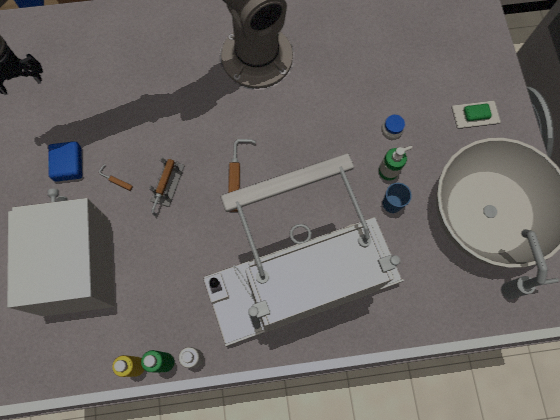

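View pics/b.png

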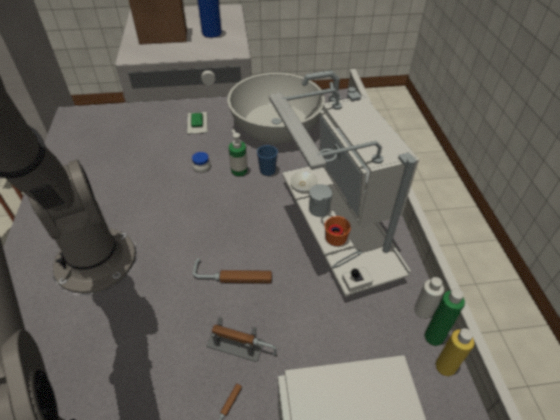

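Scene view: the candidates for the pole are the small one at (120,183), one lying in the grey rest at (165,178) and a large one at (235,178). The one in the rest is the middle-sized and fits the description. The ring is at (298,235), with the lamp bar running (228,203)–(350,163). I'll check the choice in a close crop and compute positions.

```bash
python3 - <<'E'
from h import *
P={n:r.grab_frame(n) for n in("scene","side")}
s,d=P["scene"],P["side"]
for n,a,b in(("grip",(165.5,176.4),(233.3,334)),("seat",(167.3,177.9),(234.4,336.4)),("throat",(151.2,213),(276.2,352.9)),("ring",(297.5,234.7),(326.6,156))):
    x,e=tri([(s,a),(d,b)]);print(n,x.round(4),np.round(e,4))
print("seat z.05",atz(s,(167.3,177.9),.05),atz(d,(234.4,336.4),.05))
# pole masks axis
for p in(s,d):
    for t in("pole_grip","lamp","flap"):
        for m in r.outline_of(p,t)[:4]:
            q=cv2.minAreaRect(np.argwhere(m["pixels"])[:,::-1].astype(np.float32));box=cv2.boxPoints(q)
            print(p["shot"],t,round(m["conf"],2),m["rect"],box.round(0).tolist())
a=cv2.resize(s["pixels"][150:230,90:190],None,fx=4,fy=4,interpolation=2)
b=cv2.resize(d["pixels"][305:385,190:290],None,fx=4,fy=4,interpolation=2)
c=cv2.resize(s["pixels"][150:310,200:410],None,fx=3,fy=3)[:,:,::-1]
cv2.imwrite('pics/c.png',np.hstack([a,b])[:,:,::-1])
E
```

```text
grip [ 0.3995 -0.3206  0.0502] [0.0008 0.0008]
seat [ 0.4001 -0.3185  0.0345] [0.0021 0.0021]
throat [ 0.5007 -0.374   0.0304] [0.0018 0.0018]
ring [0.6867 0.0162 0.32  ] [0.0019 0.0019]
seat z.05 [ 0.40399324 -0.31542365  0.05      ] [ 0.40258309 -0.32785021  0.05      ]
4 pole_grip 0.68 [153.5, 157.3, 16.8, 59.3] [[146.0, 211.0], [168.0, 158.0], [176.0, 161.0], [154.0, 215.0]]
4 pole_grip 0.66 [95.6, 165.8, 35.5, 24.8] [[97.0, 173.0], [101.0, 166.0], [133.0, 186.0], [128.0, 194.0]]
4 pole_grip 0.6 [227.2, 139.5, 31.5, 70.8] [[217.0, 207.0], [236.0, 135.0], [254.0, 140.0], [236.0, 212.0]]
4 lamp 0.57 [224.0, 153.3, 147.7, 127.1] [[220.0, 195.0], [348.0, 151.0], [379.0, 243.0], [251.0, 286.0]]
4 flap 0.77 [247.3, 222.8, 116.1, 45.1] [[241.0, 243.0], [354.0, 204.0], [362.0, 227.0], [250.0, 267.0]]
5 pole_grip 0.95 [191.7, 256.6, 78.9, 27.9] [[191.0, 277.0], [195.0, 257.0], [273.0, 271.0], [270.0, 290.0]]
5 pole_grip 0.73 [218.3, 386.5, 23.0, 33.5] [[216.0, 417.0], [236.0, 382.0], [243.0, 386.0], [223.0, 421.0]]
5 lamp 0.76 [269.6, 89.8, 111.5, 80.0] [[265.0, 99.0], [325.0, 60.0], [389.0, 158.0], [329.0, 197.0]]
5 flap 0.63 [317.0, 110.5, 51.2, 108.6] [[298.0, 125.0], [326.0, 107.0], [385.0, 201.0], [357.0, 218.0]]
```

View pics/c.png

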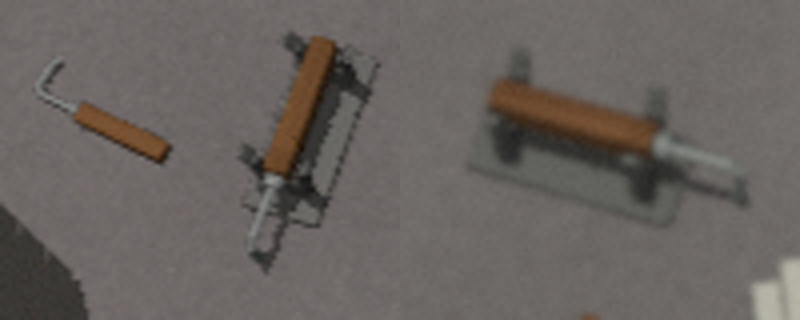

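The crop confirms the middle-sized wooden pole lying in the grey rest, with its hook end pointing away from the robot. Next come the cabinet yaw and the pole yaw.

```bash
cat >> h.py <<'E'
def go(pos,M,o=None):
    """rows entry to reach TCP pos, rotation matrix M, from the present pose"""
    o=o or r.get_obs();R0=R.from_rotvec(o["orientation"])
    sh=R0.inv().apply(np.array(pos)-o["tcp_pos"])/.25
    tu=(R0.inv()*R.from_matrix(M)).as_rotvec()/(np.pi/2)
    print("row",np.round(np.r_[sh,tu],3).tolist())
def frame(yaw,pitch):
    """pole axes (x,y,z columns), nose up by pitch"""
    c=R.from_euler('z',yaw)*R.from_euler('y',-pitch);return c.as_matrix()
def tool(F): return F@np.diag([1,-1,-1.])   # tool x=pole x, z=-pole z
E
python3 - <<'E'
from h import *
s=r.grab_frame("scene");d=r.grab_frame("side")
def yaw(a,b): v=b-a;return np.degrees(np.arctan2(v[1],v[0]))
g=[atz(s,uv,.062) for uv in((170,160.5),(159.5,193))];print("pole yaw",yaw(*g),np.linalg.norm(g[1]-g[0]),(g[0]+g[1])/2)
g=[atz(d,uv,.062) for uv in((190+95/4+2,305+88/4),(190+255/4,305+130/4))];print("pole yaw side",yaw(*g),np.linalg.norm(g[1]-g[0]),(g[0]+g[1])/2)
p=[]
for m in r.outline_of(s,"pole_grip")[:3]:
    if m["rect"][0]>140 and m["rect"][0]<180:
        q=np.argwhere(m["pixels"])[:,::-1];w=np.array([atz(s,u,.06) for u in q])[:,:2]
        print("mask yaw",np.degrees(np.arctan2(*np.linalg.svd(w-w.mean(0))[2][0][::-1])))
for n,a,b,z in(("lampfront",(223,200),(348,156),.45),("lampback",(228,208),(353,167),.45),("case back",(281,327),(399,276),.38),):
    print(n,yaw(atz(s,a,z),atz(s,b,z))-90,atz(s,a,z),atz(s,b,z))
m=r.outline_of(s,"flap")[0];b=cv2.boxPoints(cv2.minAreaRect(np.argwhere(m["pixels"])[:,::-1].astype(np.float32)))
w=np.array([atz(s,u,.368) for u in b]);print(w.round(3),[yaw(w[i],w[(i+1)%4]) for i in range(4)])
for t in("canister","tub","ring_dish","soap_bottle","mug"):
    l=r.landmark_of(d,t)[:1];print(t,[(np.round(atz(d,q["point"],.05 if t not in("soap_bottle","mug") else 0),3),round(q["conf"],2)) for q in l])
print([ (np.round(q["point"],1),round(q["conf"],2)) for q in r.landmark_of(s,"ring_eye")[:2]+r.landmark_of(d,"ring_eye")[:2]])
yw=np.radians(-28);go([.3995,-.3206,.15],tool(frame(yw,0)))
E
```

```text
pole yaw -21.414916328721908 0.10390138718417288 [ 0.40359843 -0.32058035  0.062     ]
pole yaw side -23.63924663789198 0.10071839923270313 [ 0.40418667 -0.32289774  0.062     ]
mask yaw -23.143210296618996
lampfront 12.91183094382383 [ 0.6228995  -0.14287054  0.45      ] [0.55802922 0.1400995  0.45      ]
lampback 11.504204970005617 [ 0.6420483  -0.13423823  0.45      ] [0.58492533 0.14642472 0.45      ]
case back 15.197121070606315 [ 0.89709557 -0.05431605  0.38      ] [0.82362588 0.21615103 0.38      ]
[[ 0.703 -0.117  0.368]
 [ 0.645  0.149  0.368]
 [ 0.702  0.158  0.368]
 [ 0.758 -0.105  0.368]] [np.float64(102.30718013975775), np.float64(8.597094548404248), np.float64(-77.98347908210081), np.float64(-167.85914874080242)]
canister [(array([0.691, 0.076, 0.05 ]), 0.86)]
tub [(array([ 0.718, -0.042,  0.05 ]), 0.81)]
ring_dish [(array([0.664, 0.205, 0.05 ]), 0.82)]
soap_bottle [(array([0.457, 0.345, 0.   ]), 0.6)]
mug [(array([0.552, 0.335, 0.   ]), 0.89)]
[(array([298. , 234.1]), 0.9), (array([338.8, 187.6]), 0.38)]
row [1.24, -1.069, 0.325, -0.0, -0.0, 0.467]
```

Call:
apply_moves --pt "0.2 -0.18 0 0 0 0.08" --pt "0.4 -0.35 0 0 0 0.16" --pt "0.6 -0.53 0.05 0 0 0.25" --pt "0.8 -0.7 0.1 0 0 0.33" --pt "0.95 -0.82 0.1 0 0 0.417" --claw 1

```text
clock: 2.92
tcp_pos: [0.343, -0.3992, 0.2061]
orientation: [-3.074, 0.647, 0.0]
contact_force: [1.4, -0.4, -0.3]
grip_width: 0.0853
gripper_force: 0.0
```

```bash
python3 - <<'E'
from h import *
go([.4025,-.3213,.17],tool(frame(np.radians(-23.5),0)))
E
```

```text
row [0.092, -0.381, 0.144, -0.0, 0.0, -0.003]
```

Call:
apply_moves --pt "0.09 -0.2 0.1 0 0 0" --pt "0.092 -0.381 0.144 0 0 0" --pt "0.092 -0.381 0.144 0 0 0"

```text
clock: 3.3
tcp_pos: [0.4031, -0.3187, 0.1696]
orientation: [-3.076, 0.628, 0.002]
contact_force: [0.3, -0.6, 0.6]
grip_width: 0.0854
gripper_force: 0.0
```

```bash
python3 - <<'E'
from h import *
w=r.grab_frame("wrist");s=r.grab_frame("scene")
save(w,"d.png")
o=r.get_obs();print(o["tcp_pos"],o["orientation"])
for t in("pole_grip","rest_seat","hook_throat"):
    for q in r.landmark_of(w,t)[:2]:
        z={"pole_grip":.05,"rest_seat":.05,"hook_throat":.034}[t]
        print(t,np.round(q["point"],1),round(q["conf"],2),atz(w,q["point"],z).round(4))
F=frame(np.radians(-23.5),0)
for x in(-.055,.055,.110):
  for y in(-.01,.01): print(x,y,proj(w,np.array([.4025,-.3213,.05])+F@[x,y,.012]).round(1))
E
```

```text
[ 0.40154902 -0.32300815  0.17064095] [ 3.07560110e+00 -6.38529218e-01  1.88980073e-04]
pole_grip [286.7 207.2] 0.91 [ 0.3982 -0.3226  0.05  ]
pole_grip [432.9 148.5] 0.77 [ 0.3977 -0.4493  0.05  ]
rest_seat [285.1 202.9] 0.74 [ 0.4022 -0.3229  0.05  ]
hook_throat [288.7  67.1] 0.8 [ 0.4996 -0.3672  0.034 ]
hook_throat [500.5 175.3] 0.59 [ 0.3473 -0.5035  0.034 ]
-0.055 -0.01 [294.3 268.5]
-0.055 0.01 [271.1 268.4]
0.055 -0.01 [297.3 138.3]
0.055 0.01 [270.9 138.1]
0.11 -0.01 [299.2  58.7]
0.11 0.01 [270.8  58.4]
```

View pics/d.png

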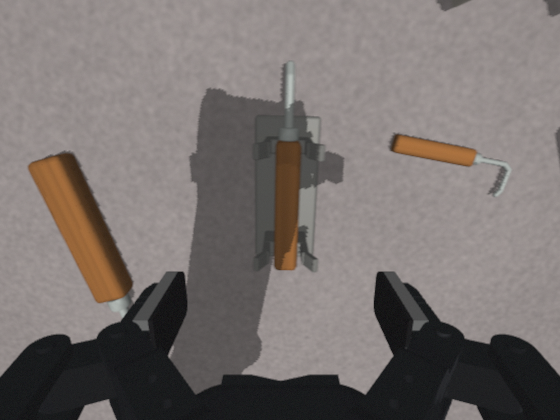

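The wrist view shows the pole in the rest with its grip ends at (286,270) and (288,141), about 3 mm off my prediction, so I'm correcting for that and descending.

```bash
python3 - <<'E'
from h import *
go([.400,-.3233,.031],tool(frame(np.radians(-23.7),0)))
E
```

```text
row [-0.005, -0.003, 0.56, 0.0, -0.001, 0.001]
```

Call:
apply_moves --pt "-0.005 -0.003 0.2 0 0 0" --pt "-0.005 -0.003 0.38 0 0 0" --pt "-0.005 -0.003 0.48 0 0 0" --pt "-0.005 -0.003 0.56 0 0 0" --pt "-0.005 -0.003 0.56 0 0 0"

```text
clock: 4.18
tcp_pos: [0.3992, -0.3223, 0.0295]
orientation: [-3.075, 0.643, 0.004]
contact_force: [0.2, 0.8, 0.8]
grip_width: 0.0856
gripper_force: 0.0
```

Call:
apply_moves --pt "0 0 0 0 0 0" --pt "0 0 0 0 0 0" --pt "0 0 0 0 0 0" --pt "0 0 0 0 0 0" --pt "0 0 0 0 0 0" --claw 0 --newtons 80

```text
clock: 4.8
tcp_pos: [0.401, -0.322, 0.0312]
orientation: [3.075, -0.64, 0.002]
contact_force: [-0.7, 1.0, 5.7]
grip_width: 0.0189
gripper_force: 78.2
```

Call:
apply_moves --pt "0 0 0 0 0 0" --pt "0 0 0 0 0 0"

```text
clock: 5.05
tcp_pos: [0.401, -0.322, 0.0312]
orientation: [3.075, -0.64, 0.002]
contact_force: [-0.4, 1.0, 5.3]
grip_width: 0.019
gripper_force: 78.2
```

```bash
python3 - <<'E'
from h import *
o=r.get_obs();print({k:np.round(v,4) for k,v in o.items()})
np.savez('grasp.npz',p=o["tcp_pos"],o=o["orientation"])
# target after lift: grip above rest
go([o["tcp_pos"][0],o["tcp_pos"][1],.27],R.from_rotvec(o["orientation"]).as_matrix())
E
```

```text
{'clock': np.float64(5.05), 'joints': array([ 0.5765,  0.5065, -0.0263,  2.0828,  0.0245,  0.5515, -1.4488]), 'qvel': array([-0.0007, -0.0005, -0.0008,  0.0001,  0.0008, -0.0009, -0.0014]), 'tau': array([ -0.1508, -47.3057,   0.8413, -15.9037,   0.0798,  -0.3453,
         0.083 ]), 'tcp_pos': array([ 0.401 , -0.322 ,  0.0312]), 'orientation': array([ 3.0752e+00, -6.4030e-01,  1.5000e-03]), 'contact_force': array([-0.4012,  1.0446,  5.3379]), 'moment': array([ 0.155 ,  0.1615, -0.0676]), 'gripper_force': np.float64(78.2236), 'grip_width': np.float64(0.019)}
row [0.001, 0.0, -0.955, 0.0, 0.0, 0.0]
```

Call:
apply_moves --pt "0 0 -0.15 0 0 0" --pt "0 0 -0.35 0 0 0" --pt "0 0 -0.58 0 0 0" --pt "0 0 -0.8 0 0 0" --pt "0 0 -0.95 0 0 0"

```text
clock: 5.68
tcp_pos: [0.4009, -0.3219, 0.2709]
orientation: [3.075, -0.64, 0.004]
contact_force: [0.3, -0.6, -1.7]
grip_width: 0.0193
gripper_force: 78.2
```

```bash
cat >> h.py <<'E'
YC=np.radians(12.3)
C=R.from_euler('z',YC).as_matrix()
E0=np.array([.687,.016,.3225])
def hook(throat,pitch,yaw=None,o=None):
    F=frame(YC if yaw is None else yaw,pitch);p=np.array(throat)-F@[.110,0,.003]
    print("tcp",p.round(3));go(p,tool(F),o)
E
python3 - <<'E'
from h import *
th=np.radians(33);F=frame(YC,th)
hook(E0+C@[-.0044-.08,0,.0055]+F@[0,0,.045],th)
print(r.get_obs()["clock"])
E
```

```text
tcp [ 0.492 -0.027  0.303]
row [-0.136, -1.229, -0.131, 0.115, 0.353, -0.386]
5.675
```

Call:
apply_moves --pt "-0.02 -0.25 -0.02 0 0 -0.08" --pt "-0.05 -0.45 -0.05 0.02 0.05 -0.17" --pt "-0.08 -0.65 -0.08 0.05 0.15 -0.25" --pt "-0.11 -0.83 -0.11 0.08 0.25 -0.32" --pt "-0.13 -0.98 -0.13 0.11 0.33 -0.38"

```text
clock: 6.3
tcp_pos: [0.4683, -0.082, 0.3013]
orientation: [-2.955, -0.303, -0.816]
contact_force: [0.6, 1.1, -1.1]
grip_width: 0.0193
gripper_force: 78.3
```

```bash
python3 - <<'E'
from h import *
th=np.radians(33);F=frame(YC,th)
hook(E0+C@[-.0044-.08,0,.0055]+F@[0,0,.045],th)
E
```

```text
tcp [ 0.492 -0.027  0.303]
row [0.122, -0.198, 0.065, -0.0, 0.023, -0.007]
```

Call:
apply_moves --pt "0.06 -0.1 0.03 0 0.023 -0.007" --pt "0.122 -0.198 0.065 0 0.023 -0.007" --pt "0.122 -0.198 0.065 0 0.023 -0.007" --pt "0.122 -0.198 0.065 0 0.023 -0.007"

```text
clock: 6.8
tcp_pos: [0.492, -0.0291, 0.3021]
orientation: [-2.941, -0.309, -0.861]
contact_force: [-0.4, 0.0, -1.4]
grip_width: 0.0194
gripper_force: 78.3
```

```bash
python3 - <<'E'
from h import *
P={n:r.grab_frame(n) for n in("scene","side","wrist")}
o=r.get_obs();print(o["tcp_pos"],o["joints"].round(2),o["clock"])
M=R.from_rotvec(o["orientation"]).as_matrix()@np.diag([1,-1,-1.])
pr={"hook_throat":o["tcp_pos"]+M@[.110,0,.003],"hook_tip":o["tcp_pos"]+M@[.106,0,-.024],"ring_eye":E0}
print({k:v.round(3) for k,v in pr.items()})
for n,p in P.items():
    for t in pr: print(n,t,proj(p,pr[t]).round(1),[(np.round(q["point"],1).tolist(),round(q["conf"],2)) for q in r.landmark_of(p,t)[:3]])
im=np.hstack([cv2.resize(P["scene"]["pixels"][130:270,200:340],(399,420)),cv2.resize(P["wrist"]["pixels"],(400,300))[:,:] if 0 else cv2.resize(P["side"]["pixels"][60:220,230:380],(400,420))])
cv2.imwrite('pics/e.png',im[:,:,::-1]);save(P["wrist"],"f.png")
E
```

```text
[ 0.49214918 -0.02960589  0.30224743] [ 0.36 -0.14 -0.3   2.25 -0.39  0.49 -1.03] 6.95
{'hook_throat': array([ 0.581, -0.011,  0.364]), 'hook_tip': array([ 0.592, -0.009,  0.339]), 'ring_eye': array([0.687, 0.016, 0.322])}
scene hook_throat [280.5 187. ] [([280.0, 188.0], 0.82), ([100.1, 166.8], 0.67), ([238.4, 140.2], 0.57)]
scene hook_tip [281.9 194.7] [([254.2, 140.5], 0.66), ([105.6, 166.6], 0.56)]
scene ring_eye [297.8 233.8] [([299.0, 233.0], 0.64)]
side hook_throat [289.7 152.9] [([194.9, 269.3], 0.57), ([291.9, 154.4], 0.56)]
side hook_tip [293.6 159.5] [([293.4, 160.6], 0.78), ([197.3, 258.1], 0.7)]
side ring_eye [327.5 155.6] [([325.0, 155.5], 0.83), ([231.2, 335.0], 0.64)]
wrist hook_throat [280.2  21.6] [([282.7, 23.2], 0.61)]
wrist hook_tip [280.1  45.5] [([386.9, 129.0], 0.5)]
wrist ring_eye [272.9 -72.5] [([50.6, 191.2], 0.54)]
```

View pics/e.png

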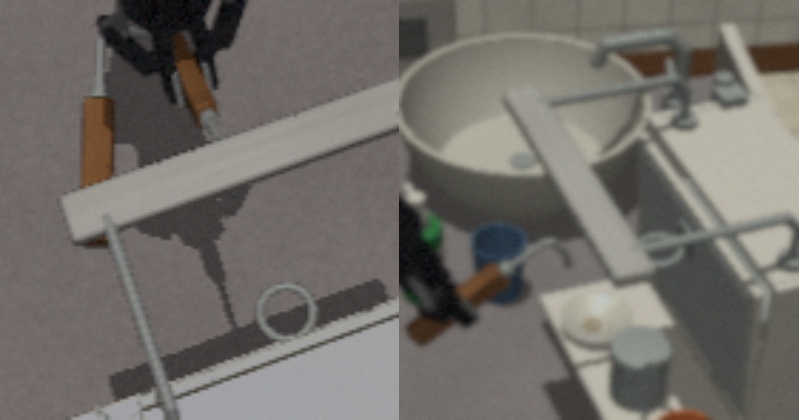

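View pics/f.png

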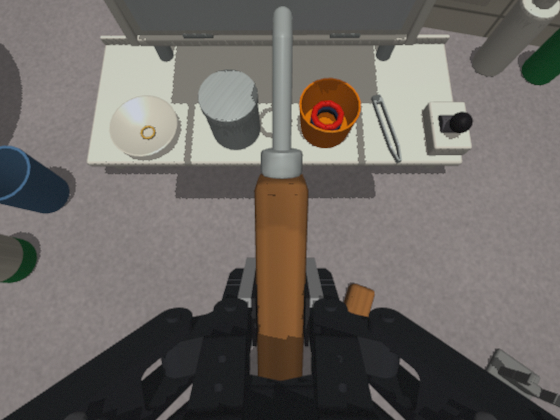

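Scene crop: the ring shows at about (300,234) and the hook is passing under the lamp. Wrist view: the rod is square to the shelf, but the shelf's middle lies at column 275.5 against 280 for the pole, about 6 mm to the left. I'll refine the ring by fitting its projected circle.

```bash
python3 - <<'E'
from h import *
from scipy.ndimage import map_coordinates as mc
a=np.linspace(0,2*np.pi,72,endpoint=False)
def circ(p,c,rad):
    X=[proj(p,c+C@[rad*np.cos(t),rad*np.sin(t),0]) for t in a];X=np.array(X)
    return mc(p["pixels"].astype(float).mean(2),[X[:,1],X[:,0]],order=1)
P=[r.grab_frame("scene"),r.grab_frame("side")]
for p,name in zip(P,("scene","side")):
  best=[]
  for dx in np.arange(-.014,.0141,.002):
    for dy in np.arange(-.014,.0141,.002):
        c=np.array([E0[0],E0[1],.325])+C@[dx,dy,0]
        m=circ(p,c,.022);i=circ(p,c,.013)
        o_=circ(p,c,.031);g=np.abs(m-i)
        best.append((np.median(m-i)+ .5*np.median((m-o_)[18:54]),dx,dy))
  best.sort(reverse=True);print(name,[tuple(np.round(b,4)) for b in best[:4]])
  # current hook position in cab frame about E0
o=r.get_obs();M=R.from_rotvec(o["orientation"]).as_matrix()@np.diag([1,-1,-1.])
print("throat rel E0, cab",(C.T@(o["tcp_pos"]+M@[.110,0,.003]-E0)).round(4), "pole x in cab",(C.T@M)[:,0].round(3))
E
```

```text
scene [(np.float64(63.2815), np.float64(0.002), np.float64(0.004)), (np.float64(55.3914), np.float64(0.002), np.float64(0.006)), (np.float64(51.107), np.float64(0.004), np.float64(0.004)), (np.float64(49.9214), np.float64(0.004), np.float64(0.006))]
side [(np.float64(20.7041), np.float64(-0.002), np.float64(-0.01)), (np.float64(20.5345), np.float64(-0.004), np.float64(-0.01)), (np.float64(18.7057), np.float64(0.0), np.float64(0.002)), (np.float64(18.5527), np.float64(0.0), np.float64(-0.01))]
throat rel E0, cab [-0.1086 -0.0028  0.0419] pole x in cab [ 0.842 -0.005  0.54 ]
```

```bash
python3 - <<'E'
from h import *
s=r.grab_frame("scene");d=r.grab_frame("side");w=r.grab_frame("wrist");o=r.get_obs()
for p in(s,d): print("cam eye px",proj(p,w["eye"]).round(1),"tcp px",proj(p,o["tcp_pos"]).round(1))
u,v=proj(s,w["eye"]).round().astype(int);a=cv2.resize(s["pixels"][max(v-45,0):v+45,u-50:u+50],(400,360),interpolation=0);cv2.circle(a,(200,4*min(v,45)),6,(255,0,0),1)
u,v=proj(d,w["eye"]).round().astype(int);b=cv2.resize(d["pixels"][v-45:v+45,u-50:u+50],(400,360),interpolation=0);cv2.circle(b,(200,180),6,(255,0,0),1)
cv2.imwrite('pics/g.png',np.hstack([a,b])[:,:,::-1])
E0b=np.r_[(E0+C@[.002,.004,0])[:2],.325];th=np.radians(33);F=frame(YC,th)
hook(E0b+C@[-.0044,0,.0055]+F@[0,0,.045],th)
E
```

```text
cam eye px [266.2 131. ] tcp px [267.9 162.4]
cam eye px [249.3 127.3] tcp px [256.1 178.6]
tcp [ 0.571 -0.005  0.306]
row [0.283, -0.026, 0.166, -0.0, 0.004, -0.003]
```

View pics/g.png

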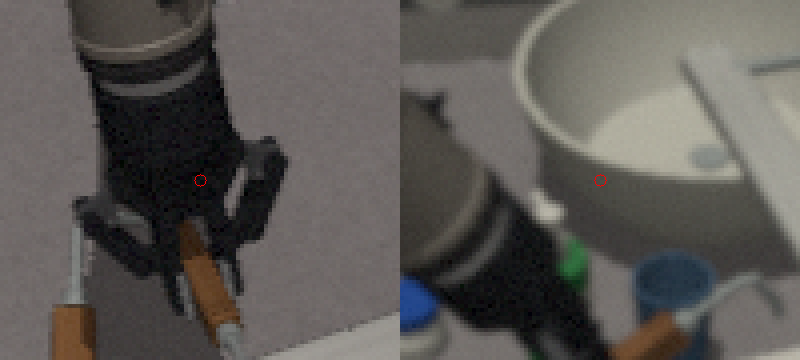

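No camera body shows at the marked eye point, so the wrist camera takes up no space by the lamp. The hand's radius clears the lamp by about 15 mm along this line, so I'm moving above the ring.

Call:
apply_moves --pt "0.1 -0.026 0.06 0 0.004 -0.003" --pt "0.19 -0.026 0.11 0 0.004 -0.003" --pt "0.25 -0.026 0.145 0 0.004 -0.003" --pt "0.283 -0.026 0.166 0 0.004 -0.003" --pt "0.283 -0.026 0.166 0 0.004 -0.003"

```text
clock: 8.28
tcp_pos: [0.5713, -0.0051, 0.3055]
orientation: [-2.937, -0.316, -0.87]
contact_force: [-0.1, -1.1, -1.4]
grip_width: 0.0192
gripper_force: 78.3
```

```bash
echo 'E1=np.r_[(E0+C@[.002,.004,0])[:2],.325]
def rel():
    o=r.get_obs();M=R.from_rotvec(o["orientation"]).as_matrix()@np.diag([1,-1,-1.])
    t=o["tcp_pos"]+M@[.110,0,.003];print("throat rel ring cab mm",(1e3*C.T@(t-E1)).round(1),"F",o["contact_force"].round(1),"t",o["clock"],"pitch",np.degrees(np.arcsin(M[2,0])).round(1),"j",o["joints"].round(2))' >> h.py
python3 - <<'E'
from h import *
rel();d=r.grab_frame("side");s=r.grab_frame("scene")
o=r.get_obs();M=R.from_rotvec(o["orientation"]).as_matrix()@np.diag([1,-1,-1.])
pr={"hook_throat":o["tcp_pos"]+M@[.110,0,.003],"hook_tip":o["tcp_pos"]+M@[.106,0,-.024],"ring_eye":E1}
for p in(d,s):
    for t in pr: print(t,proj(p,pr[t]).round(1),[(np.round(q["point"],1).tolist(),round(q["conf"],2)) for q in r.landmark_of(p,t)[:3]])
a=cv2.resize(d["pixels"][110:200,270:370],(400,360),interpolation=2);b=cv2.resize(s["pixels"][180:270,250:350],(400,360),interpolation=2)
cv2.imwrite('pics/h.png',np.hstack([a,b])[:,:,::-1])
th=np.radians(33);hook(E1+C@[-.0044,0,.0055],th)
E
```

```text
throat rel ring cab mm [-28.9  -0.   42.9] F [-0.1 -1.1 -1.4] t 8.275 pitch 33.0 j [ 0.35  0.01 -0.39  2.12 -0.21  0.45 -1.24]
hook_throat [318.4 143.4] [([321.0, 145.4], 0.77), ([320.5, 207.0], 0.19)]
hook_tip [321.8 150. ] [([323.2, 150.9], 0.79), ([194.7, 256.4], 0.73), ([339.6, 189.4], 0.37)]
ring_eye [327.6 153.8] [([327.3, 155.1], 0.9)]
hook_throat [296.1 217.3] [([237.8, 141.3], 0.65), ([101.8, 166.4], 0.63), ([296.1, 216.0], 0.44)]
hook_tip [297.3 224.7] [([105.1, 166.5], 0.66), ([254.5, 141.1], 0.61), ([296.3, 226.1], 0.45)]
ring_eye [299.7 233.8] [([297.6, 232.8], 0.66)]
tcp [0.595 0.    0.268]
row [0.001, -0.001, 0.181, 0.0, -0.001, -0.0]
```

View pics/h.png

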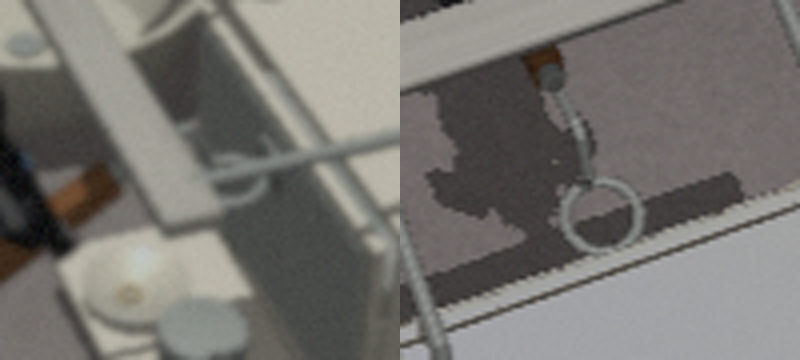

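The hook tip is at (297,225) and the ring's centre at (300,234), as predicted. I'm inserting along the prong.

Call:
apply_moves --pt "0 -0.007 0.05 0 0 0" --pt "0 -0.007 0.09 0 0 0" --pt "0 -0.007 0.13 0 0 0" --pt "0.003 -0.007 0.16 0 0 0" --pt "0.004 -0.007 0.181 0 0 0"

```text
clock: 9.3
tcp_pos: [0.5961, 0.002, 0.2677]
orientation: [-2.938, -0.316, -0.871]
contact_force: [-0.1, 0.9, -0.6]
grip_width: 0.0188
gripper_force: 78.3
```

Call:
apply_moves --pt "0 0 0 0 0 0" --pt "0 0 0 0 0 0"

```text
clock: 9.55
tcp_pos: [0.5959, 0.0019, 0.2686]
orientation: [-2.938, -0.316, -0.872]
contact_force: [0.2, -0.8, -1.2]
grip_width: 0.0186
gripper_force: 78.3
```

```bash
python3 - <<'E'
from h import *
rel();d=r.grab_frame("side");s=r.grab_frame("scene")
for p in(d,s):
    for t in("hook_throat","hook_tip","ring_eye"): print(t,[(np.round(q["point"],1).tolist(),round(q["conf"],2)) for q in r.landmark_of(p,t)[:3]])
a=cv2.resize(d["pixels"][110:200,270:370],(400,360),interpolation=2);b=cv2.resize(s["pixels"][180:270,250:350],(400,360),interpolation=2)
cv2.imwrite('pics/i.png',np.hstack([a,b])[:,:,::-1])
E
```

```text
throat rel ring cab mm [-3.5  1.6  6.1] F [ 0.2 -0.8 -1.2] t 9.55 pitch 33.1 j [ 0.31  0.1  -0.39  2.12 -0.12  0.36 -1.33]
hook_throat [([194.8, 269.5], 0.82), ([325.0, 153.9], 0.61)]
hook_tip [([196.9, 256.5], 0.71)]
ring_eye [([325.1, 154.7], 0.63), ([338.9, 234.8], 0.19)]
hook_throat [([299.0, 232.9], 0.75), ([102.1, 169.2], 0.68), ([240.6, 140.3], 0.56)]
hook_tip [([256.0, 142.9], 0.91), ([388.9, 129.8], 0.71), ([300.1, 236.9], 0.65)]
ring_eye [([297.9, 235.6], 0.68)]
```

View pics/i.png

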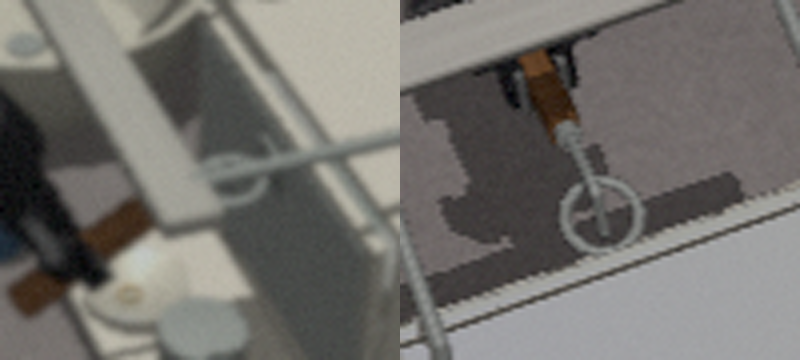

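The scene crop shows the prong at the ring's centre, and the force is low. Now I compute the pull along the ring's arc.

```bash
cat >> h.py <<'E'
def pull(al,pd,off=(.006,0,-.010),o=None):
    c,s=np.cos(al),np.sin(al);H=E1-C@[-.039,0,.135]
    w=H+C@np.array([-.061*c-.135*s,0,-.061*s+.135*c])
    th=np.radians(pd);hook(w+frame(YC,th)@np.array(off),th,o=o)
E
python3 - <<'E'
from h import *
for a,p in((0,33),(.07,32),(.14,31),(.21,30.5),(.28,30)): pull(a,p)
E
```

```text
tcp [ 0.588 -0.001  0.257]
row [-0.051, 0.006, 0.019, 0.0, -0.001, -0.0]
tcp [ 0.578 -0.004  0.254]
row [-0.093, 0.006, 0.007, 0.0, -0.012, -0.0]
tcp [ 0.568 -0.006  0.25 ]
row [-0.135, 0.007, -0.002, 0.0, -0.023, -0.0]
tcp [ 0.559 -0.008  0.245]
row [-0.177, 0.007, -0.005, 0.0, -0.028, -0.0]
tcp [ 0.551 -0.01   0.24 ]
row [-0.219, 0.007, -0.004, 0.0, -0.034, -0.0]
```

Call:
apply_moves --pt "-0.03 0 0.012 0 0 0" --pt "-0.051 0 0.019 0 0 0" --pt "-0.093 0 0.007 0 -0.012 0" --pt "-0.135 0 -0.002 0 -0.023 0" --pt "-0.177 0 -0.005 0 -0.028 0"

```text
clock: 10.58
tcp_pos: [0.5587, -0.0061, 0.2455]
orientation: [-2.96, -0.319, -0.808]
contact_force: [2.2, 1.6, -1.2]
grip_width: 0.019
gripper_force: 78.1
```

```bash
python3 - <<'E'
from h import *
rel();
for a,p in((.28,30),(.35,29.5),(.42,29),(.49,28.5),(.56,28)): pull(a,p)
E
```

```text
throat rel ring cab mm [-38.9   1.7 -21.1] F [ 2.2  1.6 -1.2] t 10.575 pitch 30.5 j [ 0.33  0.08 -0.4   2.18 -0.14  0.36 -1.29]
tcp [ 0.551 -0.01   0.24 ]
row [-0.041, 0.007, 0.003, -0.0, -0.006, -0.0]
tcp [ 0.543 -0.011  0.233]
row [-0.082, 0.007, 0.008, -0.0, -0.012, -0.0]
tcp [ 0.535 -0.013  0.227]
row [-0.122, 0.007, 0.016, -0.0, -0.017, -0.0]
tcp [ 0.528 -0.015  0.219]
row [-0.161, 0.007, 0.026, -0.0, -0.023, -0.0]
tcp [ 0.522 -0.016  0.212]
row [-0.2, 0.007, 0.039, -0.0, -0.028, -0.0]
```

Force of 2–3 N matches the expected pull, so the flap is moving.

Call:
apply_moves --pt "-0.041 0 0.003 0 -0.006 0" --pt "-0.082 0 0.008 0 -0.012 0" --pt "-0.122 0 0.016 0 -0.017 0" --pt "-0.161 0 0.026 0 -0.023 0" --pt "-0.2 0 0.039 0 -0.028 0"

```text
clock: 11.2
tcp_pos: [0.5213, -0.0143, 0.211]
orientation: [-2.982, -0.321, -0.743]
contact_force: [2.6, 1.6, -1.8]
grip_width: 0.0192
gripper_force: 78.1
```

```bash
python3 - <<'E'
from h import *
rel();
for a,p in((.61,28),(.66,28),(.70,28),(.72,28),(.74,28)): pull(a,p)
E
```

```text
throat rel ring cab mm [-74.6   1.6 -59.7] F [ 2.6  1.6 -1.8] t 11.2 pitch 28.0 j [ 0.34  0.08 -0.4   2.26 -0.15  0.33 -1.27]
tcp [ 0.518 -0.017  0.205]
row [-0.024, 0.007, 0.013, -0.0, 0.0, -0.0]
tcp [ 0.514 -0.018  0.199]
row [-0.049, 0.007, 0.029, -0.0, 0.0, -0.0]
tcp [ 0.512 -0.018  0.194]
row [-0.068, 0.007, 0.043, -0.0, 0.0, -0.0]
tcp [ 0.511 -0.018  0.191]
row [-0.078, 0.007, 0.05, -0.0, 0.0, -0.0]
tcp [ 0.509 -0.019  0.188]
row [-0.087, 0.007, 0.057, -0.0, 0.0, -0.0]
```

Call:
apply_moves --pt "-0.024 0 0.013 0 0 0" --pt "-0.049 0 0.029 0 0 0" --pt "-0.068 0 0.043 0 0 0" --pt "-0.078 0 0.05 0 0 0" --pt "-0.087 0 0.057 0 0 0"

```text
clock: 11.82
tcp_pos: [0.5209, -0.0159, 0.1975]
orientation: [-2.974, -0.322, -0.783]
contact_force: [15.0, 5.8, 12.8]
grip_width: 0.0184
gripper_force: 78.7
```

```bash
python3 - <<'E'
from h import *
rel();d=r.grab_frame("side");s=r.grab_frame("scene")
# ring centre vs alpha
H=E1-C@[-.039,0,.135]
for al in(.55,.65,.7):
    c,sn=np.cos(al),np.sin(al);e=H+C@np.array([-.039*c-.135*sn,0,-.039*sn+.135*c]);print(al,proj(s,e).round(1),proj(d,e).round(1))
for p in(s,d): print([(np.round(q["point"],1).tolist(),round(q["conf"],2)) for q in r.landmark_of(p,"ring_eye")[:2]])
for a,p in((.74,28),(.77,28)): pull(a,p)
a=cv2.resize(d["pixels"][100:220,250:390],(466,400),interpolation=2)
b=cv2.resize(s["pixels"][150:270,240:340],(333,400),interpolation=2)
cv2.imwrite('pics/j.png',np.hstack([a,b])[:,:,::-1])
E
```

```text
throat rel ring cab mm [-76.8   0.5 -70.8] F [15.   5.8 12.8] t 11.825 pitch 29.5 j [ 0.35  0.1  -0.41  2.3  -0.17  0.25 -1.24]
0.55 [289.4 213.5] [304.3 170.5]
0.65 [287.9 211.4] [301.1 174.2]
0.7 [287.3 210.6] [299.6 176.1]
[([245.4, 280.9], 0.73), ([284.5, 213.7], 0.71)]
[([301.9, 176.4], 0.71)]
tcp [ 0.509 -0.019  0.188]
row [-0.059, 0.002, 0.009, 0.003, -0.016, 0.002]
tcp [ 0.508 -0.019  0.184]
row [-0.073, 0.002, 0.02, 0.003, -0.016, 0.002]
```

View pics/j.png

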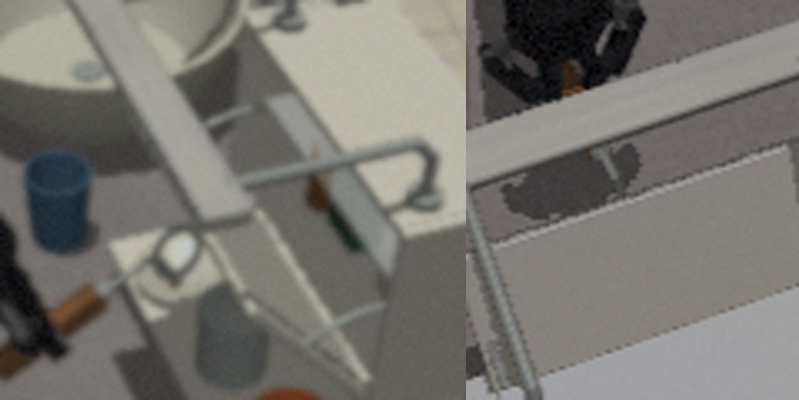

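Side crop: the flap is down and leaning out, with the ring at about (303,174). That matches 0.65–0.70 rad, and the 20 N reaction means it is on its stop. I hold briefly, then unhook; moves count from the commanded pose, which is pressed past the measured one.

Call:
apply_moves --pt "0 0 0 0 0 0" --pt "0 0 0 0 0 0" --pt "0 0 0 0 0 0"

```text
clock: 12.4
tcp_pos: [0.5209, -0.0157, 0.1976]
orientation: [-2.974, -0.323, -0.782]
contact_force: [16.6, 4.5, 11.1]
grip_width: 0.019
gripper_force: 78.7
```

```bash
python3 - <<'E'
from h import *
rel();o=r.get_obs()
cmd={"tcp_pos":np.array([.509,-.017,.188]),"orientation":R.from_matrix(tool(frame(YC,np.radians(28)))).as_rotvec()}
fx=C@[.765,0,.644];fz=C@[-.644,0,.765];T=tool(frame(YC,np.radians(29)))
for a,b in((.0,.0),(.006,.008),(.02,.011),(.02,.03),(.02,.055)): go(o["tcp_pos"]+a*fx+b*fz,T,cmd)
E
```

```text
throat rel ring cab mm [-76.7   0.8 -70.8] F [16.6  4.5 11.1] t 12.4 pitch 29.4 j [ 0.35  0.1  -0.41  2.3  -0.17  0.25 -1.24]
row [0.06, 0.005, -0.011, -0.0, 0.011, -0.0]
row [0.077, 0.005, -0.048, -0.0, 0.011, -0.0]
row [0.129, 0.005, -0.071, -0.0, 0.011, -0.0]
row [0.113, 0.005, -0.146, -0.0, 0.011, -0.0]
row [0.092, 0.005, -0.243, -0.0, 0.011, -0.0]
```

Call:
apply_moves --pt "0.06 0.003 -0.011 0 0.011 0" --pt "0.077 0.003 -0.048 0 0.011 0" --pt "0.129 0.003 -0.071 0 0.011 0" --pt "0.129 0.003 -0.071 0 0.011 0"

```text
clock: 12.9
tcp_pos: [0.5301, -0.0134, 0.2205]
orientation: [-2.973, -0.32, -0.771]
contact_force: [0.1, 0.3, -1.0]
grip_width: 0.0191
gripper_force: 78.3
```

```bash
python3 - <<'E'
from h import *
rel();o=r.get_obs()
fz=C@[-.644,0,.765];T=R.from_rotvec(o["orientation"]).as_matrix()
for b in(.015,.03,.055): go(o["tcp_pos"]+b*fz,T)
s=r.grab_frame("scene");d=r.grab_frame("side")
for p in(s,d):
  for t in("ring_eye","hook_throat","hook_tip"): print(t,[(np.round(q["point"],1).tolist(),round(q["conf"],2)) for q in r.landmark_of(p,t)[:3]])
M=T@np.diag([1,-1,-1.]);print([proj(p,o["tcp_pos"]+M@[.110,0,.003]).round(1) for p in(s,d)])
E
```

```text
throat rel ring cab mm [-66.9   0.7 -48.4] F [ 0.1  0.3 -1. ] t 12.9 pitch 29.1 j [ 0.35  0.07 -0.4   2.25 -0.17  0.33 -1.26]
row [-0.011, 0.0, -0.059, 0.0, 0.0, 0.0]
row [-0.023, 0.0, -0.118, 0.0, 0.0, 0.0]
row [-0.042, 0.0, -0.216, 0.0, 0.0, 0.0]
ring_eye [([285.5, 214.9], 0.97)]
hook_throat [([239.6, 141.9], 0.68), ([100.9, 171.5], 0.62), ([287.6, 213.6], 0.61)]
hook_tip [([256.8, 142.1], 0.77), ([104.4, 165.3], 0.48)]
ring_eye []
hook_throat [([191.9, 270.3], 0.63), ([302.8, 172.5], 0.6)]
hook_tip [([304.2, 177.8], 0.88), ([194.1, 258.6], 0.76)]
[array([289.2, 213.5]), array([303.4, 172.8])]
```

Call:
apply_moves --pt "-0.011 0 -0.059 0 0 0" --pt "-0.023 0 -0.118 0 0 0" --pt "-0.033 0 -0.165 0 0 0" --pt "-0.042 0 -0.216 0 0 0" --pt "-0.042 0 -0.216 0 0 0"

```text
clock: 13.92
tcp_pos: [0.4947, -0.0212, 0.2629]
orientation: [-2.974, -0.319, -0.772]
contact_force: [0.3, 0.5, -1.3]
grip_width: 0.0186
gripper_force: 78.3
```

```bash
python3 - <<'E'
from h import *
rel();o=r.get_obs()
T=R.from_rotvec(o["orientation"]).as_matrix()
go(o["tcp_pos"]+C@[-.07,0,.01],T)
s=r.grab_frame("scene");d=r.grab_frame("side")
for p in(s,d):
  for t in("ring_eye","hook_throat"): print(t,[(np.round(q["point"],1).tolist(),round(q["conf"],2)) for q in r.landmark_of(p,t)[:3]])
M=T@np.diag([1,-1,-1.]);print([proj(p,o["tcp_pos"]+M@[.110,0,.003]).round(1) for p in(s,d)])
E
```

```text
throat rel ring cab mm [-103.1    0.5   -6. ] F [ 0.3  0.5 -1.3] t 13.925 pitch 29.1 j [ 0.4  -0.06 -0.4   2.26 -0.29  0.45 -1.13]
row [-0.225, 0.0, -0.171, -0.0, -0.0, 0.0]
ring_eye [([286.1, 214.6], 0.91)]
hook_throat [([241.2, 141.4], 0.81), ([100.0, 171.2], 0.64)]
ring_eye [([303.3, 177.1], 0.98)]
hook_throat [([291.1, 165.8], 0.79), ([193.7, 267.4], 0.61)]
[array([284.5, 195. ]), array([291.1, 163.8])]
```

Call:
apply_moves --pt "-0.12 0 -0.09 0 0 0" --pt "-0.225 0 -0.171 0 0 0" --pt "-0.225 0 -0.171 0 0 0"

```text
clock: 14.6
tcp_pos: [0.4248, -0.0363, 0.2714]
orientation: [-2.974, -0.318, -0.768]
contact_force: [1.4, 0.8, -1.9]
grip_width: 0.0192
gripper_force: 78.3
```

```bash
python3 - <<'E'
from h import *
rel();g=np.load('grasp.npz')
go([g["p"][0],g["p"][1],.25],R.from_rotvec(g["o"]).as_matrix())
E
```

```text
throat rel ring cab mm [-174.5    0.6    2.3] F [ 1.4  0.8 -1.9] t 14.6 pitch 29.0 j [ 0.41 -0.21 -0.32  2.36 -0.42  0.53 -0.96]
row [-0.334, 1.097, -0.087, -0.101, -0.311, 0.388]
```

Call:
apply_moves --pt "-0.06 0.2 -0.03 -0.02 -0.09 0.06" --pt "-0.13 0.42 -0.05 -0.04 -0.17 0.14" --pt "-0.2 0.62 -0.06 -0.06 -0.24 0.22" --pt "-0.25 0.8 -0.07 -0.08 -0.29 0.29" --pt "-0.3 0.95 -0.08 -0.1 -0.31 0.36"

```text
clock: 15.22
tcp_pos: [0.4051, -0.2857, 0.252]
orientation: [3.079, -0.576, 0.007]
contact_force: [1.0, 0.4, -1.3]
grip_width: 0.0187
gripper_force: 78.5
```

```bash
python3 - <<'E'
from h import *
g=np.load('grasp.npz');print(r.get_obs()["tcp_pos"])
go([g["p"][0],g["p"][1],.20],R.from_rotvec(g["o"]).as_matrix())
E
```

```text
[ 0.40512864 -0.28571465  0.25203553]
row [0.036, 0.14, 0.21, 0.005, -0.003, 0.026]
```

Call:
apply_moves --pt "0.02 0.08 0.1 0.005 -0.003 0.026" --pt "0.036 0.14 0.21 0.005 -0.003 0.026" --pt "0.036 0.14 0.21 0.005 -0.003 0.026" --pt "0.036 0.14 0.21 0.005 -0.003 0.026"

```text
clock: 15.72
tcp_pos: [0.4006, -0.3197, 0.2012]
orientation: [3.077, -0.634, 0.005]
contact_force: [0.3, 0.3, -0.9]
grip_width: 0.0192
gripper_force: 78.5
```

```bash
python3 - <<'E'
from h import *
g=np.load('grasp.npz');o=r.get_obs();print(o["tcp_pos"])
w=r.grab_frame("wrist");d=r.grab_frame("side");s=r.grab_frame("scene")
M=R.from_rotvec(o["orientation"]).as_matrix()@np.diag([1,-1,-1.])
pr={"hook_throat":o["tcp_pos"]+M@[.110,0,.003],"hook_tip":o["tcp_pos"]+M@[.106,0,-.024],"pole_grip":o["tcp_pos"]+M@[0,0,.019],"rest_seat":[.400,-.3233,.05]}
for n,p in(("w",w),("d",d),("s",s)):
    for t in pr: print(n,t,proj(p,pr[t]).round(1),[(np.round(q["point"],1).tolist(),round(q["conf"],2)) for q in r.landmark_of(p,t)[:3]])
a=cv2.resize(w["pixels"],(400,300));u,v=proj(d,o["tcp_pos"]).astype(int)
b=cv2.resize(d["pixels"][v-50:v+50,u-50:u+83],(400,300),interpolation=2)
cv2.imwrite('pics/k.png',np.hstack([a,b])[:,:,::-1])
go(g["p"]+[0,0,.025],R.from_rotvec(g["o"]).as_matrix());go(g["p"],R.from_rotvec(g["o"]).as_matrix())
E
```

```text
[ 0.4005827  -0.3196976   0.20118639]
w hook_throat [280.1  20.6] [([281.2, 18.7], 0.84), ([484.5, 169.6], 0.59)]
w hook_tip [280.   44.7] [([105.2, 340.7], 0.74), ([471.1, 185.1], 0.67)]
w pole_grip [280.1 294.9] [([280.7, 298.0], 0.85), ([418.0, 141.1], 0.7), ([100.6, 217.0], 0.66)]
w rest_seat [283.7 193.9] []
d hook_throat [275.  312.7] [([276.8, 313.4], 0.96), ([195.1, 269.6], 0.64)]
d hook_tip [273.4 318.4] [([273.1, 316.0], 0.63), ([196.6, 258.0], 0.6)]
d pole_grip [227.8 297. ] [([245.4, 274.4], 0.85), ([231.8, 397.9], 0.76), ([224.9, 298.4], 0.67)]
d rest_seat [233.3 334.9] [([231.9, 336.3], 0.64)]
s hook_throat [141.5 194.9] [([240.0, 141.0], 0.71), ([139.7, 193.7], 0.6), ([103.0, 168.8], 0.56)]
s hook_tip [144.2 196.7] [([255.1, 142.7], 0.87), ([142.6, 196.5], 0.53)]
s pole_grip [154.3 155. ] [([156.5, 156.7], 0.77), ([235.0, 190.6], 0.75), ([121.5, 181.6], 0.65)]
s rest_seat [164.5 177. ] [([163.6, 177.3], 0.81), ([286.6, 214.8], 0.75)]
row [0.007, 0.004, 0.578, -0.0, -0.001, 0.002]
row [0.007, 0.004, 0.678, -0.0, -0.001, 0.002]
```

View pics/k.png

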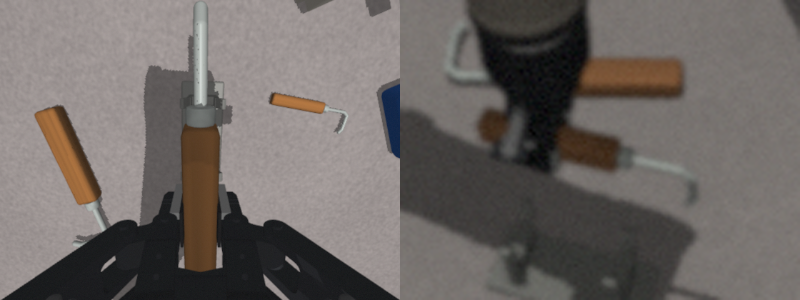

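The wrist view shows the pole straight in the grip, with the hook at (281,19) against 20.6 predicted, so there is no notable slip. Lowering it into the rest.

Call:
apply_moves --pt "0.007 0.004 0.2 0 0 0.002" --pt "0.007 0.004 0.38 0 0 0.002" --pt "0.007 0.004 0.5 0 0 0.002" --pt "0.007 0.004 0.578 0 0 0.002" --pt "0.007 0.004 0.578 0 0 0.002"

```text
clock: 17.1
tcp_pos: [0.4001, -0.3214, 0.0549]
orientation: [-3.075, 0.64, 0.001]
contact_force: [-0.8, -0.1, 0.0]
grip_width: 0.0191
gripper_force: 78.5
```

```bash
python3 - <<'E'
from h import *
g=np.load('grasp.npz');o=r.get_obs();print(o["tcp_pos"])
go(g["p"],R.from_rotvec(g["o"]).as_matrix())
E
```

```text
[ 0.40007167 -0.32139396  0.05491779]
row [0.004, 0.001, 0.095, -0.0, 0.001, 0.0]
```

Call:
apply_moves --pt "0.004 0.001 0.04 0 0 0" --pt "0.004 0.001 0.07 0 0 0" --pt "0.004 0.001 0.09 0 0 0" --pt "0.004 0.001 0.095 0 0 0" --pt "0.004 0.001 0.095 0 0 0"

```text
clock: 17.73
tcp_pos: [0.4018, -0.3227, 0.0328]
orientation: [3.075, -0.64, 0.004]
contact_force: [-0.7, 1.4, 2.8]
grip_width: 0.0188
gripper_force: 79.1
```

Call:
apply_moves --pt "0 0 0 0 0 0" --pt "0 0 0 0 0 0" --pt "0 0 0 0 0 0" --pt "0 0 0 0 0 0" --pt "0 0 0 0 0 0" --claw 1

```text
clock: 18.35
tcp_pos: [0.4019, -0.3227, 0.0324]
orientation: [3.075, -0.64, 0.004]
contact_force: [-0.0, 0.9, 0.1]
grip_width: 0.0854
gripper_force: 0.0
```

Call:
apply_moves --pt "0 0 0 0 0 0" --pt "0 0 -0.1 0 0 0" --pt "0 0 -0.25 0 0 0" --pt "0 0 -0.45 0 0 0" --pt "0 0 -0.6 0 0 0"

```text
clock: 18.98
tcp_pos: [0.4018, -0.3227, 0.1845]
orientation: [3.074, -0.64, 0.006]
contact_force: [1.5, -0.3, -0.4]
grip_width: 0.0851
gripper_force: 0.0
```

```bash
python3 - <<'E'
from h import *
w=r.grab_frame("wrist");d=r.grab_frame("side");s=r.grab_frame("scene");o=r.get_obs();print(o["clock"],o["tcp_pos"],o["contact_force"])
for t,z in(("pole_grip",.05),("rest_seat",.05),("hook_throat",.034)): print(t,[(atz(w,q["point"],z).round(4),round(q["conf"],2)) for q in r.landmark_of(w,t)[:2]])
for p in(s,d): print([(np.round(q["point"],1).tolist(),round(q["conf"],2)) for q in r.landmark_of(p,"ring_eye")[:2]])
F=frame(np.radians(-23.7),0);c=np.array([.400,-.3233,.05])
for x in(-.055,.055): print(proj(w,c+F@[x,-.01,.012]).round(1),proj(w,c+F@[x,.01,.012]).round(1))
u=w["pixels"][:,:,:].astype(int);m=(u[:,:,0]-u[:,:,2]>50);m[:, :200]=0;m[:,350:]=0
ys,xs=np.nonzero(m);print("orange rows",ys.min(),ys.max(),"cols top",xs[ys<ys.min()+8].mean(),"bottom",xs[ys>ys.max()-8].mean())
E
```

```text
19.125 [ 0.40261068 -0.3232823   0.18445287] [-0.1932434   0.11312356 -1.26641196]
pole_grip [(array([ 0.3989, -0.3226,  0.05  ]), 0.9), (array([ 0.3975, -0.4491,  0.05  ]), 0.8)]
rest_seat [(array([ 0.4045, -0.322 ,  0.05  ]), 0.6)]
hook_throat [(array([ 0.344 , -0.5057,  0.034 ]), 0.94), (array([ 0.5041, -0.3665,  0.034 ]), 0.93)]
[([285.8, 216.0], 0.85)]
[([303.2, 174.4], 0.87)]
[292.1 263.3] [270.  263.2]
[294.1 139.6] [269.2 139.5]
orange rows 140 262 cols top 283.16 bottom 284.25
```

The pole is back at its seat within 1 mm and the ring has not moved. One last check on the flap angle, by fitting the tilted ring.

```bash
python3 - <<'E'
from h import *
from scipy.ndimage import map_coordinates as mc
a=np.linspace(0,2*np.pi,72,endpoint=False);H=E1-C@[-.039,0,.135]
P=[r.grab_frame("scene"),r.grab_frame("side")]
g=[cv2.cvtColor(p["pixels"],cv2.COLOR_RGB2GRAY).astype(float) for p in P]
def sc(k,al,dx,dy):
    Q=R.from_euler('y',-al).as_matrix()
    v=[]
    for rad in(.022,.013,.031):
        X=np.array([proj(P[k],H+C@(np.array([dx,dy,0])+Q@[-.039+rad*np.cos(t),rad*np.sin(t),.135])) for t in a[9:63]])
        v.append(mc(g[k],[X[:,1],X[:,0]],order=1))
    return np.mean(2*v[0]-v[1]-v[2])
for k in(0,1):
    L=sorted([(round(sc(k,al,dx,dy),1),al,dx,dy) for al in np.arange(.5,.79,.025).round(3) for dx in(-.004,0,.004) for dy in(-.004,0,.004)],reverse=True)[:5];print(k,L)
a_=cv2.resize(P[1]["pixels"][110:220,260:390],(473,400),interpolation=2)
E
```

```text
0 [(np.float64(16.1), np.float64(0.525), 0.004, -0.004), (np.float64(15.6), np.float64(0.525), 0.004, 0), (np.float64(15.3), np.float64(0.5), 0.004, 0), (np.float64(15.3), np.float64(0.5), 0.004, -0.004), (np.float64(15.0), np.float64(0.525), 0.004, 0.004)]
1 [(np.float64(27.9), np.float64(0.75), -0.004, 0.004), (np.float64(26.0), np.float64(0.775), -0.004, 0.004), (np.float64(25.9), np.float64(0.725), -0.004, 0.004), (np.float64(24.7), np.float64(0.725), 0, 0.004), (np.float64(23.0), np.float64(0.7), -0.004, 0)]
```

```bash
python3 - <<'E'
from h import *
s=r.grab_frame("scene");d=r.grab_frame("side");H=E1-C@[-.039,0,.135]
a,b=[r.landmark_of(p,"ring_eye")[0]["point"] for p in(s,d)]
for A,B in((a,b),((285.7,214.9),(303.2,176))):
    x,e=tri([(s,A),(d,B)]);v=C.T@(x-H);print(np.round(A,1),np.round(B,1),x.round(4),np.round(e,4),(v*1e3).round(1),"alpha",np.arctan2(-v[0],v[2])-np.arctan2(39,135))
# top edge of the flap: front-left/right corners for each angle
for al in(.55,.65,.7):
    Q=R.from_euler('y',-al).as_matrix();print(al,[(proj(p,H+C@Q@np.array([-.005,y,.178])).round(1).tolist()) for p in(s,d) for y in(-.138,.138)])
im=np.hstack([cv2.resize(d["pixels"][130:220,270:390],(480,360),interpolation=2),cv2.resize(s["pixels"][190:270,240:310],(315,360),interpolation=2)])
cv2.imwrite('pics/l.png',im[:,:,::-1])
m=r.outline_of(s,"flap")[0]
print(m["conf"],m["rect"])
q=np.argwhere(m["pixels"])[:,::-1]
print([ (c,q[q[:,0]==c][:,1].min(),q[q[:,0]==c][:,1].max()) for c in(260,280,300,320,340) if (q[:,0]==c).any()])
E
```

```text
[283.5 214.7] [302.1 173.7] [ 0.6211 -0.0059  0.2823] [0.0045 0.0045] [-110.1  -11.4   92.3] alpha 0.5920341607274
[285.7 214.9] [303.2 176. ] [ 0.6223 -0.0013  0.2714] [0.0013 0.0013] [-107.9   -7.1   81.4] alpha 0.6434138060149569
0.55 [[235.4, 228.9], [345.7, 190.6], [329.0, 189.3], [289.1, 124.4]]
0.65 [[233.6, 224.5], [342.9, 186.6], [323.2, 193.8], [284.3, 128.5]]
0.7 [[232.8, 222.5], [341.5, 184.9], [320.4, 196.1], [282.0, 130.6]]
0.91 [237.4, 189.7, 118.2, 78.3]
[(260, np.int64(217), np.int64(261)), (280, np.int64(210), np.int64(256)), (300, np.int64(204), np.int64(248)), (320, np.int64(197), np.int64(242)), (340, np.int64(190), np.int64(235))]
```

The pull met about 19 N tangentially, where 3 N moves the flap, so it was on its stop. No drag force showed while unhooking. Triangulation (0.59–0.66) is within its own error of that. Handing in.

```bash
python3 - <<'E'
from h import *
print(r.hand_in())
E
```

```text
the job is handed in; nothing more can be done
None
```

The flap was hooked and pulled to its stop, the pole is back in its rest within about 1 mm of where it was measured before the grasp, and the job is handed in. The verdict was not shown: 19 N at the ring, where 2–3 N moves the flap, says it reached the stop, but image triangulation read 0.59–0.64 rad (needed 0.65). I viewed 11 pictures, one over the limit.

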